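Press the tubes home in the dry-block heater and shut its cover

ROBOT

A 6-joint arm with a two-finger parallel gripper is mounted at the origin on a cart in front of the work surface, level with it; the furniture and walls round the work are solid. World frame = base frame: x ahead of the robot, y to its left, z up, the work surface at z = 0. Lengths are in m, angles in degrees, forces in N, time in s.
With the tool pointing down it reaches from about 0.3 to 0.75 m from the base axis. Payload 8.5 kg.
Tool frame: the origin (TCP) lies between the finger pads; the fingertips stand 19 mm ahead of it and the grasp point (between the pads) is the TCP; z points along the fingers, y is the line along which they close (so a half turn about z gives the same grasp; the last joint's range is limited). The gripper opens to 85 mm and grips with 20 to 120 N. Pads are 22 mm wide; open, the fingers measure 114 mm over their backs; the gripper's body (76 mm by 85 mm) begins 54 mm behind the grasp point. The pads swing forward as they close: fully open they stand 13 mm farther back than shut.
Start: joints at [-75.533, 21.807, 74.336, -0, 83.858, -12.336], TCP at [0.248, -0.491, 0.25] pointing down, gripper open.
Joint ranges: [-178.18, 178.18], [-50.72, 133.34], [12.68, 142.11], [-81.47, 261.47], [9.98, 163.14], [-165.26, 165.26]. Speed limits (degrees/s): [136.94, 136.94, 180, 180, 180, 180].

INTERFACE

Orientations are given as a 3x3 rotation matrix whose columns are the frame's x, y, z axes.
In Python, from rig import env, optics gives the robot as it stands.
- The arm moves only by the tool arm_command, never from a script. Its argument "commands" is one flat list of numbers, 7 for each row, row after row: the closure, from -1 (fully open) to 1 (shut), so that 0 is half open, then the shift along the tool's x, y, z as a fraction of full scale, then the turn, a rotation vector about the tool's x, y, z as a fraction of full scale. A call has 1 to 12 rows; each row is the pose to reach, as a shift and turn from the pose commanded when the call began, along the tool's axes at that moment; what a row does not reach only later rows make up. Full scale, the value 1, is 500 mm for a shift and 120 degrees for a turn. A row lasts 1/12 s, in which the tool goes at most 41.7 mm and 7.16 degrees, less where a joint would pass 70% of its speed; a pose out of reach is approached as far as the arm can. A call with a number of a shift or a turn outside -1 to 1 is refused whole. A call with a gripper value outside its range is refused whole. The fingers move at their own pace and stop on an object; "newtons" is the grip in N (left out, the last holds). Time passes only in rows, so rows that repeat a pose let the fingers close. It gives the time, the measured TCP pose, the force, the opening and the grip force at its end, in the units of the state.
- env.observe(): the state, without advancing time (a new reading comes with each control period).
- optics.get_image(name): name is "side" or "top"; returns a dict with "image" (384x512x3 uint8, red, green, blue), "intrinsics" (3x3 intrinsics, pixels), "origin" and "orientation" of the camera in the world. Camera axes: x right, y down, z forward; pixel columns grow to the right and rows downward; lengths in m; the calibration is good to about 2 mm. A picture is of the moment at which its call begins. There is no depth.
- env.close_job(): hands the job in; it is judged then, once.
The state is a dict: "time_s": time; "q": joint angles; "qvel": joint speeds; "joint_efforts": joint torques, N m; "position": TCP position; "tool_rot": TCP orientation; "ft_force": force on the tool from outside, world axes, zero at the start; "wrist_torque": the same for the moment, N m; "grip_width": finger opening in m; "gripper_force": force on a finger pad.
Only numpy, scipy, OpenCV 4.12 (cv2) and the standard library are available. Lean on these libraries where they do the work, as an engineer would, in place of code of your own. Each camera call takes 0.05 s, during which the arm holds its last target. There are 200 camera calls.

TASK

Run a fingertip along the row of tubes in the dry-block heater from one end of the row to the other (either end first), lightly pressing the coloured caps down one after another until every tube sits fully home in its well. Then push the clear cover over until it is fully shut, and take the hand away. Do not pull any tube up, do not bring the cover down while a tube still stands proud, and leave the timer, bottle and marker alone.

Things in the scene. Friction and masses are not known exactly. Their poses are not given: they have to be found in the camera images.
- dry_bath: white dry-block heater, 196 mm deep (x), 176 mm wide (y), deck 70 mm above the bench; fixed in place, its sloped panel faces the robot. Origin: centre of its underside; x points away from the panel, y left, z up. A metal block (top 72 mm above the bench) has two rows of five wells, front to back, 28 mm apart; the tubes stand in the right row (y = -25 mm, x from -48 to +64 mm); the left row is empty.
- cap1_top (a point): centre of the top face of the blue cap of tube 1 (tube 1 is nearest the panel, tube 5 farthest from it). The cap is a flat-topped disc 15 mm across and 9 mm high; the top face is 81 mm above the bench when the tube is home, more while it stands proud.
- tube1 (a joint): how far tube 1 (blue cap) is pressed down, in m: 0 = 10 mm proud, 0.010 = fully home, cap resting on the block. The well is snug: the tube stays where it is left and needs about 3 N to slide.
- cap2_top (a point): centre of the top face of the orange cap of tube 2 (tube 1 is nearest the panel, tube 5 farthest from it). The cap is a flat-topped disc 15 mm across and 9 mm high; the top face is 81 mm above the bench when the tube is home, more while it stands proud.
- tube2 (a joint): how far tube 2 (orange cap) is pressed down, in m: 0 = 10 mm proud, 0.010 = fully home, cap resting on the block. The well is snug: the tube stays where it is left and needs about 3 N to slide.
- cap3_top (a point): centre of the top face of the green cap of tube 3 (tube 1 is nearest the panel, tube 5 farthest from it). The cap is a flat-topped disc 15 mm across and 9 mm high; the top face is 81 mm above the bench when the tube is home, more while it stands proud.
- tube3 (a joint): how far tube 3 (green cap) is pressed down, in m: 0 = 10 mm proud, 0.010 = fully home, cap resting on the block. The well is snug: the tube stays where it is left and needs about 3 N to slide.
- cap4_top (a point): centre of the top face of the red cap of tube 4 (tube 1 is nearest the panel, tube 5 farthest from it). The cap is a flat-topped disc 15 mm across and 9 mm high; the top face is 81 mm above the bench when the tube is home, more while it stands proud.
- tube4 (a joint): how far tube 4 (red cap) is pressed down, in m: 0 = 10 mm proud, 0.010 = fully home, cap resting on the block. The well is snug: the tube stays where it is left and needs about 3 N to slide.
- cap5_top (a point): centre of the top face of the yellow cap of tube 5 (tube 1 is nearest the panel, tube 5 farthest from it). The cap is a flat-topped disc 15 mm across and 9 mm high; the top face is 81 mm above the bench when the tube is home, more while it stands proud.
- tube5 (a joint): how far tube 5 (yellow cap) is pressed down, in m: 0 = 10 mm proud, 0.010 = fully home, cap resting on the block. The well is snug: the tube stays where it is left and needs about 3 N to slide.
- cover (a joint): opening angle of the clear plastic cover, rad: 0 = shut, about 1.4 = standing open. Its hinge is stiff: the cover stays at any angle and needs some 3 N at its free edge to swing.
- cover_hinge (a point): middle of the cover's hinge axis, along the left side of the deck (parallel to the heater's x, at y = +75 mm, 70 mm up). The cover is a shallow box 128 mm from hinge to free edge, 168 mm wide, 27 mm deep, its open side towards the tubes; open, it stands beside the tubes, outer face to the left; shut, it rests on the deck, its top 97 mm above the bench.
- cover_edge (a point): middle of the outer edge of the cover at its free end, 128 mm from the hinge and 27 mm from the rim plane; standing open, this is its upper left edge. A blue tab 60 mm wide sticks out 9 mm beyond the free end at the cover's open rim.
- bench_timer: loose white bench timer, 62 x 66 x 21 mm, origin under its centre; leave alone
- amber_bottle: loose small amber bottle with white cap, 40 mm across, 75 mm high, origin under its centre; leave alone
- blue_marker: loose white marker with blue cap, 17 x 135 x 16 mm, lying, long along its y, origin under its centre; leave alone

How it is judged (in metres and radians):
On the way, in this order (a step that is already met when the one before it is completed fails the run):
1. the tube at one end of the row is home while the middle one and the two beyond it still stand proud (((value of joint tube1 above 0.0085 m and value of joint each of tube3, tube4, tube5 below 0.0085 m) or (value of joint tube5 above 0.0085 m and value of joint each of tube3, tube2, tube1 below 0.0085 m))), for 0.05 s.
2. working on along the row, the middle tube and those before it are home while the last still stands proud (((value of joint each of tube1, tube2, tube3 above 0.0085 m and value of joint tube5 below 0.0085 m) or (value of joint each of tube5, tube4, tube3 above 0.0085 m and value of joint tube1 below 0.0085 m))), for 0.05 s.
3. all five tubes are home, the cover still open (value of joint each of tube1, tube2, tube3, tube4, tube5 above 0.0085 m and value of joint cover above 0.6 rad), for 0.05 s.
4. the cover is shut (value of joint cover below 0.05 rad), for 0.2 s.
At the end, for the whole second after the job is handed in: all five tubes are within 1.5 mm of fully home, the cover is within 0.05 rad of shut, and the loose things are at rest (value of joint each of tube1, tube2, tube3, tube4, tube5 above 0.0085 m and value of joint cover below 0.05 rad and linear speed of each of bench_timer, amber_bottle, blue_marker below 0.02 m/s); the robot touches nothing.
It fails at once if a tube is pulled up out of its well (value of joint any of tube1, tube2, tube3, tube4, tube5 below -0.004 m).
It fails at once if the cover is brought down (below 0.6 rad) while a tube is not home (value of joint cover below 0.6 rad and value of joint any of tube1, tube2, tube3, tube4, tube5 below 0.0085 m).
It fails at once if a cap is pressed hard: over 45 N from the fingers on a tube (contact force between any of tube1_c0, tube2_c0, tube3_c0, tube4_c0, tube5_c0 and the fingers above 45 N).
It fails at once if the timer, bottle or marker is moved more than 25 mm (distance of any of bench_timer, amber_bottle, blue_marker from where it was at the start of the episode above 0.025 m).
It also fails if it takes over 51 s, if anything falls off the work surface, if the arm or the gripper's body presses on something with over 40 N, if the wrist force passes 120 N, or if a joint passes its speed limit or range.

## Working session

There is one attempt and no reset: what is moved stays moved. The work goes in short steps, Python scripts to look and compute and a tool call to move; the robot and the scene stay as the last step left them, time stands still between calls to the robot, and variables do not carry over. Pictures are saved under pics/ and viewed, at most 10 in all, crops included, and the job is handed in when it is done.

Besides the shell and the picture viewer there is one more tool, called after "Call:" in YAML: its name, and indented under it one key for each argument. arm_command: Moves the arm, as the interface text tells. Shift numbers are shares of 500 mm and turn numbers shares of 120 degrees, none past 1 either way. Its arguments: {"type":"object","properties":{"commands":{"type":"array","items":{"type":"number"}},"newtons":{"type":"number"}},"required":["commands"]}

```bash
mkdir -p pics; ls; python3 - <<'E'
from rig import env, optics
import cv2,json
s=env.observe(); print(s)
for n in("side","top"):
    d=optics.get_image(n); cv2.imwrite(f"pics/{n}0.png",d["image"][:,:,::-1]); print(n,d["intrinsics"],d["origin"],d["orientation"])
E
```

```text
pics
{'time_s': 0.0, 'q': array([-7.55344063e+01,  2.18419817e+01,  7.43854796e+01,  1.14842648e-03,
        8.38585261e+01, -1.23354113e+01]), 'qvel': array([ 0.01204318,  0.03529548,  0.07095671, -0.00413354,  0.02492967,
       -0.08714609]), 'joint_efforts': array([ 8.25122679e-04, -4.48456585e+01, -2.31274420e+01, -1.32171099e-04,
        4.73827065e-03, -9.45185775e-06]), 'position': array([ 0.24792794, -0.49064861,  0.2496982 ]), 'tool_rot': array([[ 8.92578944e-01,  4.50891009e-01, -3.55591449e-04],
       [ 4.50891021e-01, -8.92577818e-01,  1.45816365e-03],
       [ 3.40079838e-04, -1.46185916e-03, -9.99998874e-01]]), 'ft_force': array([-0.57505972,  0.29557682,  0.76500149]), 'wrist_torque': array([ 0.05650099, -0.01487717,  0.0377051 ]), 'gripper_force': 0.0, 'grip_width': 0.08543266106518059}
side [[359.14985216   0.         251.1984573 ]
 [  0.         359.14985216 188.90850636]
 [  0.           0.           1.        ]] [ 0.37001414 -0.91109651  0.60898997] [[ 0.98983568 -0.06550659  0.1262308 ]
 [-0.14212051 -0.48810998  0.86113321]
 [ 0.00520461 -0.87032036 -0.4924585 ]]
top [[357.06404786   0.         255.37524708]
 [  0.         357.06404786 188.97755953]
 [  0.           0.           1.        ]] [0.44107405 0.03455264 0.98204634] [[ 0.02024411 -0.99916552  0.03547462]
 [-0.99942667 -0.02118703 -0.02640901]
 [ 0.02713857 -0.03491965 -0.99902158]]
```

View pics/side0.png

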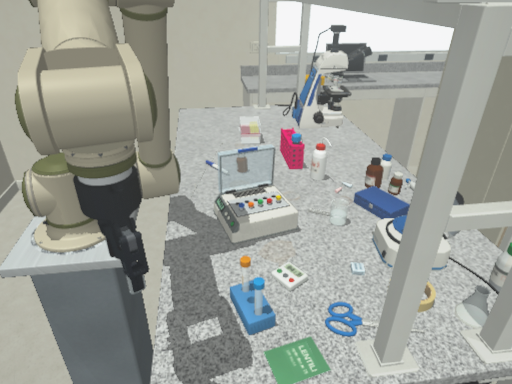

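View pics/top0.png

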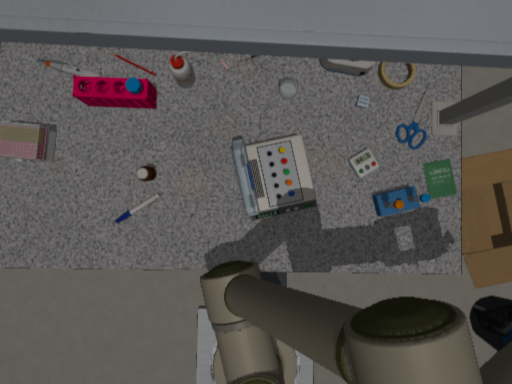

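The top view shows the row running from yellow at (281,150) to blue at (291,194), with the cover standing open at the left, around column 245. In the side view the caps are near (240–280, 198–206). Next I'll measure the caps in both views.

```bash
cat > h.py <<'E'
import numpy as np, cv2
from rig import env, optics
H={'blue':(100,125),'orange':(8,19),'green':(60,95),'red':(0,6),'yellow':(22,34)}
def ray(d,u,v):
    K=np.array(d["intrinsics"]); r=np.array(d["orientation"])@np.linalg.solve(K,[u,v,1.]); return np.array(d["origin"]),r/np.linalg.norm(r)
def onz(d,u,v,z):
    o,r=ray(d,u,v); return o+r*(z-o[2])/r[2]
def tri(a,b):
    (o1,r1),(o2,r2)=a,b
    t=np.linalg.lstsq(np.c_[r1,-r2],o2-o1,rcond=None)[0]
    p,q=o1+t[0]*r1,o2+t[1]*r2; return (p+q)/2,np.linalg.norm(p-q)
def blobs(d,box,smin=110):
    x0,y0,x1,y1=box; im=d["image"][y0:y1,x0:x1]; hsv=cv2.cvtColor(im,cv2.COLOR_RGB2HSV); out={}
    for c,(l,h) in H.items():
        m=cv2.inRange(hsv,(l,smin,70),(h,255,255))
        n,_,st,ce=cv2.connectedComponentsWithStats(m)
        out[c]=[(round(ce[i][0]+x0,1),round(ce[i][1]+y0,1),int(st[i][4])) for i in range(1,n) if st[i][4]>=6]
    return out
E
python3 - <<'E'
from h import *
t=optics.get_image("top"); s=optics.get_image("side")
bt=blobs(t,(225,130,315,220)); bs=blobs(s,(205,140,305,240))
for c in H: print(c,bt[c],bs[c])
cv2.imwrite("pics/crop.png",np.hstack([cv2.resize(t["image"][125:225,225:325],(400,400),interpolation=2),cv2.resize(s["image"][140:240,205:305],(400,400),interpolation=2)])[:,:,::-1])
E
```

```text
blue [(np.float64(249.9), np.float64(176.2), 54), (np.float64(290.9), np.float64(191.7), 7)] [(np.float64(295.5), np.float64(140.4), 14), (np.float64(247.0), np.float64(149.6), 44), (np.float64(209.1), np.float64(162.5), 13), (np.float64(240.9), np.float64(204.7), 16)]
orange [(np.float64(288.6), np.float64(182.3), 29)] [(np.float64(250.2), np.float64(204.0), 25)]
green [(np.float64(286.3), np.float64(171.1), 24)] [(np.float64(259.7), np.float64(201.3), 15), (np.float64(231.5), np.float64(223.5), 6)]
red [(np.float64(283.8), np.float64(160.6), 26)] [(np.float64(268.9), np.float64(200.2), 18)]
yellow [(np.float64(281.6), np.float64(149.5), 31)] [(np.float64(278.0), np.float64(197.1), 20)]
```

View pics/crop.png

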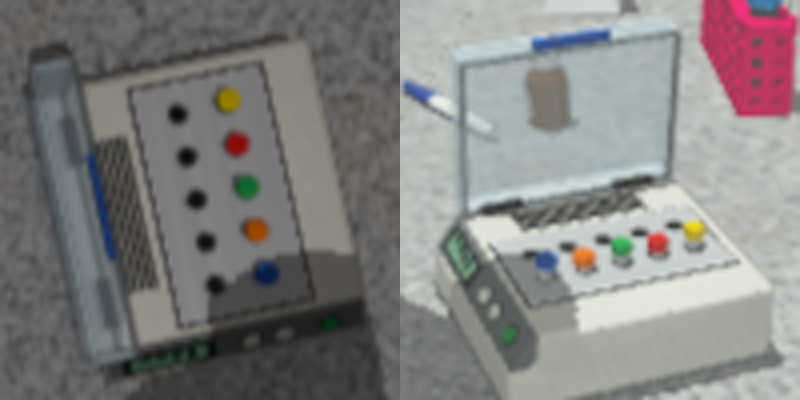

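The crop shows all five caps standing proud in the right row, with the cover open on the left and its blue tab at top-view pixel (250,176). Next step is to triangulate and fit the row.

```bash
python3 - <<'E'
from h import *
np.set_printoptions(precision=4,suppress=True)
t=optics.get_image("top"); s=optics.get_image("side")
T={'blue':(291.3,193.3),'orange':(288.6,182.3),'green':(286.3,171.1),'red':(283.8,160.6),'yellow':(281.6,149.5)}
S={'blue':(241.2,205.5),'orange':(250.2,204.0),'green':(259.7,201.3),'red':(268.9,200.2),'yellow':(278,197.1)}
P=[]
for c in T:
    p,e=tri(ray(t,*T[c]),ray(s,*S[c])); P.append(onz(t,*T[c],.088)); print(c,p,e,P[-1])
P=np.array(P)[:,:2]; k=np.arange(5)
a=np.polyfit(k,P,1); print(a,np.linalg.norm(a[0]),np.abs(P-np.outer(k,a[0])-a[1]).max())
ux=a[0]/np.linalg.norm(a[0]); uy=np.array([-ux[1],ux[0]]); c3=a[1]+2*a[0]
print("yaw",np.degrees(np.arctan2(ux[1],ux[0])))
W=lambda x,y:c3+(x-8)/1e3*ux+(y+25)/1e3*uy
for i in range(5): print(i+1,W(-48+28*i,-25))
print("org",W(0,0),"hinge",W(0,75))
p,e=tri(ray(t,249.9,176.2),ray(s,247,149.6)); print("tab",p,e,"local",(p[:2]-W(0,0))@ux,(p[:2]-W(0,0))@uy)
# R: current tool
st=env.observe();R=st["tool_rot"];print(np.degrees(np.arctan2(R[1,0],R[0,0])))
E
```

```text
blue [ 0.4642 -0.0802  0.0835] 0.00035943793692478997 [ 0.4639 -0.0796  0.088 ]
orange [ 0.491  -0.073   0.0818] 0.0014108352970379774 [ 0.4914 -0.0723  0.088 ]
green [ 0.519  -0.0663  0.0843] 0.0017147146879653253 [ 0.5195 -0.066   0.088 ]
red [ 0.5461 -0.0598  0.0817] 0.0010304704903042702 [ 0.5458 -0.0592  0.088 ]
yellow [ 0.5735 -0.0533  0.0859] 0.0011278022247509603 [ 0.5738 -0.0532  0.088 ]
[[ 0.0274  0.0066]
 [ 0.464  -0.0792]] 0.02820749689289865 0.0006058338931378415
yaw 13.4893284803097
1 [ 0.4644 -0.0791]
2 [ 0.4916 -0.0726]
3 [ 0.5189 -0.0661]
4 [ 0.5461 -0.0595]
5 [ 0.5733 -0.053 ]
org [ 0.5053 -0.0436] hinge [0.4878 0.0293]
tab [0.4956 0.0266 0.2024] 0.0017638505796721106 local 0.006958925509328845 0.0705136449188485
26.80286786890307
```

Call:
arm_command:
  commands: [1,0.758,-0.54,0,0,0,0.111,1,0.758,-0.54,0,0,0,0.111,1,0.758,-0.54,0,0,0,0.111,1,0.758,-0.54,0,0,0,0.111,1,0.758,-0.54,0,0,0,0.111,1,0.758,-0.54,0,0,0,0.111,1,0.758,-0.54,0,0,0,0.111,1,0.758,-0.54,0,0,0,0.111,1,0.758,-0.54,0,0,0,0.111,1,0.758,-0.54,0,0,0,0.111,1,0.758,-0.54,0,0,0,0.111,1,0.758,-0.54,0,0,0,0.111]
  newtons: 20

```text
time_s: 1.3
position: [0.466, -0.0742, 0.2504]
tool_rot: [[0.971, 0.238, 0.001], [0.238, -0.971, 0.001], [0.001, -0.001, -1.0]]
ft_force: [0.4, 0.9, -0.5]
grip_width: 0.0001
gripper_force: 0.0
```

Call:
arm_command:
  commands: [1,0,0,0.08,0,0,0,1,0,0,0.16,0,0,0,1,0,0,0.23,0,0,0,1,0,0,0.23,0,0,0,1,0,0,0.23,0,0,0,1,0,0,0.23,0,0,0]

```text
time_s: 1.8
position: [0.4655, -0.0797, 0.1372]
tool_rot: [[0.973, 0.233, 0.003], [0.233, -0.973, -0.001], [0.002, 0.002, -1.0]]
ft_force: [0.0, -0.1, 0.3]
grip_width: -0.0001
gripper_force: 0.0
```

```bash
python3 - <<'E'
from h import *
t=optics.get_image("top"); s=optics.get_image("side")
cv2.imwrite("pics/crop2.png",np.hstack([cv2.resize(t["image"][125:225,225:325],(400,400),interpolation=2),cv2.resize(s["image"][130:230,205:305],(400,400),interpolation=2)])[:,:,::-1])
print(env.observe()["position"])
E
```

```text
[ 0.46552504 -0.07960407  0.13743723]
```

View pics/crop2.png

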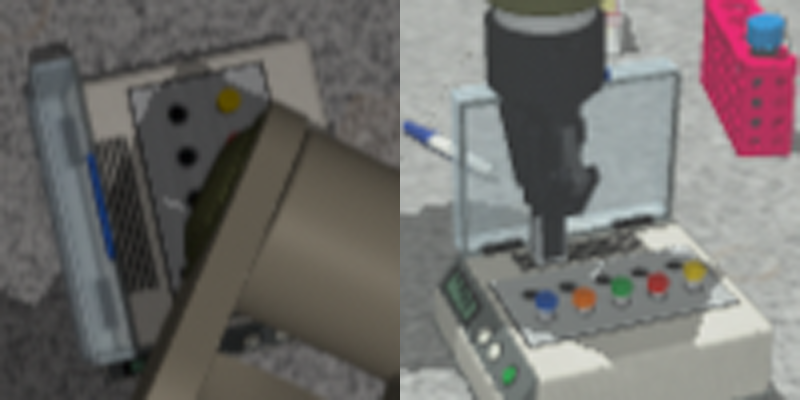

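The side view shows the closed tip hanging just above the blue cap, with the cover clear of the hand. I'll lower slowly and watch the force.

Call:
arm_command:
  commands: [1,0,0,0.016,0,0,0,1,0,0,0.032,0,0,0,1,0,0,0.046,0,0,0,1,0,0,0.056,0,0,0,1,0,0,0.056,0,0,0]

```text
time_s: 2.32
position: [0.4642, -0.0789, 0.1063]
tool_rot: [[0.972, 0.233, -0.002], [0.233, -0.972, 0.001], [-0.001, -0.001, -1.0]]
ft_force: [-0.2, 0.0, 0.2]
grip_width: -0.0003
gripper_force: 0.0
```

Call:
arm_command:
  commands: [1,0,0,0.004,0,0,0,1,0,0,0.008,0,0,0,1,0,0,0.008,0,0,0]

```text
time_s: 2.57
position: [0.4645, -0.079, 0.1032]
tool_rot: [[0.972, 0.233, -0.0], [0.233, -0.972, 0.0], [-0.0, -0.0, -1.0]]
ft_force: [0.0, -0.4, -0.5]
grip_width: 0.0
gripper_force: 0.0
```

Call:
arm_command:
  commands: [1,0,0,0.003,0,0,0,1,0,0,0.006,0,0,0]

```text
time_s: 2.73
position: [0.4646, -0.079, 0.1004]
tool_rot: [[0.972, 0.233, 0.0], [0.233, -0.972, -0.0], [0.0, 0.0, -1.0]]
ft_force: [-1.5, 0.7, 3.9]
grip_width: -0.0
gripper_force: 1.5
```

```bash
python3 - <<'E'
from h import *
s=optics.get_image("side")
cv2.imwrite("pics/c3.png",cv2.resize(s["image"][160:230,215:305],(720,560),interpolation=2)[:,:,::-1])
o=env.observe();print(o["position"],o["ft_force"])
E
```

```text
[ 0.46458443 -0.07900831  0.10018848] [-0.71755482 -0.22267437  1.12678708]
```

View pics/c3.png

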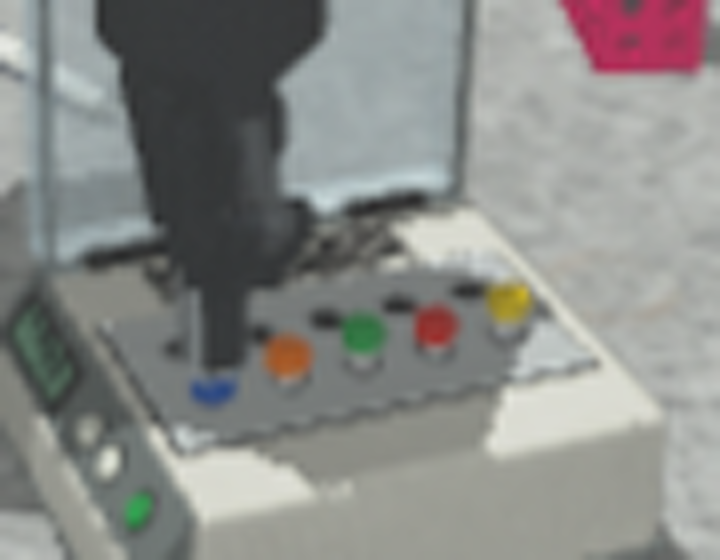

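The fingertip sits on the blue cap, and the other four are still proud, with white tube showing beneath them. I'll press on until the force rises.

Call:
arm_command:
  commands: [1,0,0,0.003,0,0,0,1,0,0,0.003,0,0,0]

```text
time_s: 2.95
position: [0.4647, -0.0791, 0.0999]
tool_rot: [[0.972, 0.233, 0.001], [0.233, -0.972, -0.001], [0.001, 0.001, -1.0]]
ft_force: [-3.9, 1.4, 13.6]
grip_width: -0.0
gripper_force: 7.3
```

Call:
arm_command:
  commands: [1,0,0,0.002,0,0,0,1,0,0,0.002,0,0,0]

```text
time_s: 3.12
position: [0.4647, -0.0791, 0.0997]
tool_rot: [[0.972, 0.233, 0.002], [0.233, -0.972, -0.001], [0.001, 0.001, -1.0]]
ft_force: [-7.1, 2.4, 26.2]
grip_width: -0.0005
gripper_force: 12.8
```

Tube 1 bottomed out at TCP z 0.0998, tip at 81 mm, with a clear rise in force. On to tube 2, using the same commanded depth less 1 mm.

Call:
arm_command:
  commands: [1,0,0,-0.03,0,0,0,1,0,0,-0.05,0,0,0,1,0.056,0,-0.05,0,0,0,1,0.056,0,-0.05,0,0,0,1,0.056,0,-0.04,0,0,0,1,0.056,0,-0.026,0,0,0,1,0.056,0,-0.018,0,0,0,1,0.056,0,-0.012,0,0,0,1,0.056,0,-0.006,0,0,0,1,0.056,0,-0.003,0,0,0,1,0.056,0,-0.002,0,0,0,1,0.056,0,-0.002,0,0,0]

```text
time_s: 4.12
position: [0.491, -0.0724, 0.0999]
tool_rot: [[0.972, 0.233, -0.001], [0.233, -0.972, -0.0], [-0.001, 0.0, -1.0]]
ft_force: [-8.1, 2.3, 16.6]
grip_width: -0.0003
gripper_force: 8.4
```

Call:
arm_command:
  commands: [1,0,0,-0.03,0,0,0,1,0,0,-0.05,0,0,0,1,0.056,0,-0.05,0,0,0,1,0.056,0,-0.05,0,0,0,1,0.056,0,-0.038,0,0,0,1,0.056,0,-0.024,0,0,0,1,0.056,0,-0.016,0,0,0,1,0.056,0,-0.01,0,0,0,1,0.056,0,-0.004,0,0,0,1,0.056,0,-0.001,0,0,0,1,0.056,0,0,0,0,0,1,0.056,0,0,0,0,0]

```text
time_s: 5.12
position: [0.5183, -0.0659, 0.0999]
tool_rot: [[0.972, 0.233, -0.001], [0.233, -0.972, -0.0], [-0.001, 0.0, -1.0]]
ft_force: [-7.4, 1.5, 16.3]
grip_width: 0.0001
gripper_force: 8.0
```

Call:
arm_command:
  commands: [1,0,0,-0.03,0,0,0,1,0,0,-0.05,0,0,0,1,0.056,0,-0.05,0,0,0,1,0.056,0,-0.05,0,0,0,1,0.056,0,-0.038,0,0,0,1,0.056,0,-0.024,0,0,0,1,0.056,0,-0.016,0,0,0,1,0.056,0,-0.01,0,0,0,1,0.056,0,-0.004,0,0,0,1,0.056,0,-0.001,0,0,0,1,0.056,0,0,0,0,0,1,0.056,0,0,0,0,0]

```text
time_s: 6.12
position: [0.5455, -0.0594, 0.0999]
tool_rot: [[0.972, 0.233, -0.001], [0.233, -0.972, -0.0], [-0.001, 0.0, -1.0]]
ft_force: [-7.5, 1.1, 14.6]
grip_width: -0.0004
gripper_force: 7.1
```

Call:
arm_command:
  commands: [1,0,0,-0.03,0,0,0,1,0,0,-0.05,0,0,0,1,0.056,0,-0.05,0,0,0,1,0.056,0,-0.05,0,0,0,1,0.056,0,-0.038,0,0,0,1,0.056,0,-0.024,0,0,0,1,0.056,0,-0.016,0,0,0,1,0.056,0,-0.01,0,0,0,1,0.056,0,-0.004,0,0,0,1,0.056,0,-0.001,0,0,0,1,0.056,0,0,0,0,0,1,0.056,0,0,0,0,0]

```text
time_s: 7.12
position: [0.5729, -0.0529, 0.0999]
tool_rot: [[0.972, 0.233, -0.0], [0.233, -0.972, -0.0], [-0.0, 0.0, -1.0]]
ft_force: [-5.6, 0.9, 13.4]
grip_width: -0.0001
gripper_force: 6.7
```

All five tubes bottom at the same height. Next: lift, cross above the cover to its left, and check the caps.

Call:
arm_command:
  commands: [1,0,0,-0.06,0,0,0,1,0,0,-0.14,0,0,0,1,0,0,-0.22,0,0,0,1,0,0,-0.3,0,0,0,1,0,0,-0.38,0,0,0,1,0,0,-0.4,0,0,0,1,-0.03,-0.07,-0.4,0,0,0,1,-0.06,-0.14,-0.4,0,0,0,1,-0.09,-0.21,-0.4,0,0,0,1,-0.12,-0.28,-0.4,0,0,0,1,-0.128,-0.35,-0.4,0,0,0,1,-0.128,-0.35,-0.4,0,0,0]

```text
time_s: 8.12
position: [0.4676, 0.1064, 0.2991]
tool_rot: [[0.971, 0.237, -0.0], [0.237, -0.971, 0.001], [0.0, -0.001, -1.0]]
ft_force: [1.1, 0.5, -0.8]
grip_width: -0.0003
gripper_force: 0.0
```

```bash
python3 - <<'E'
from h import *
s=optics.get_image("side")
cv2.imwrite("pics/c4.png",cv2.resize(s["image"][120:240,195:315],(600,600),interpolation=2)[:,:,::-1])
o=env.observe();p=o["position"];print(p,o["ft_force"],blobs(s,(215,185,305,215)))
O=np.array([.5053,-.0436]);ux=np.array([.9724,.2333]);uy=np.array([-ux[1],ux[0]])
print("local",(p[:2]-O)@ux,(p[:2]-O)@uy)
E
```

```text
[0.46896095 0.10443083 0.29899833] [ 0.2409193  -0.20087223  0.00875534] {'blue': [(np.float64(241.1), np.float64(207.6), 17)], 'orange': [(np.float64(250.6), np.float64(205.6), 20)], 'green': [(np.float64(259.6), np.float64(203.6), 15)], 'red': [(np.float64(269.0), np.float64(201.8), 19)], 'yellow': [(np.float64(278.0), np.float64(200.0), 21)]}
local -0.0008005001202114687 0.15242307781481934
```

View pics/c4.png

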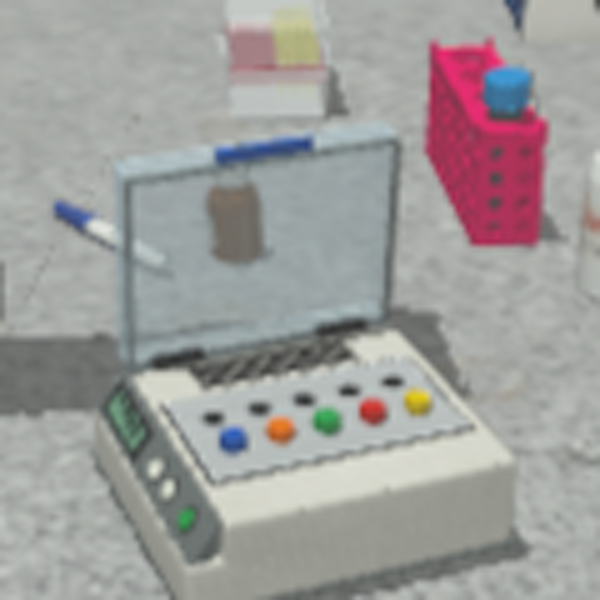

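All caps are flush with the block and the cover is still open. Next: descend at the cover's left, then come up to its outer face.

Call:
arm_command:
  commands: [1,0,0,0.07,0,0,0,1,0,0,0.14,0,0,0,1,0,0,0.2,0,0,0,1,0,0,0.203,0,0,0,1,0,0.02,0.203,0,0,0,1,0,0.04,0.203,0,0,0,1,0,0.06,0.203,0,0,0,1,0,0.08,0.203,0,0,0,1,0,0.1,0.203,0,0,0,1,0,0.108,0.203,0,0,0]

```text
time_s: 9.0
position: [0.4837, 0.0483, 0.1982]
tool_rot: [[0.973, 0.232, 0.002], [0.232, -0.973, 0.0], [0.002, 0.0, -1.0]]
ft_force: [-0.4, 2.7, 0.9]
grip_width: -0.0003
gripper_force: 1.3
```

Call:
arm_command:
  commands: [1,0,0.022,0,0,0,0,1,0,0.044,0.001,0,0,0,1,0,0.065,0.004,0,0,0,1,0,0.086,0.01,0,0,0,1,0,0.106,0.018,0,0,0,1,0,0.126,0.028,0,0,0,1,0,0.144,0.04,0,0,0,1,0,0.161,0.053,0,0,0,1,0,0.176,0.068,0,0,0,1,0,0.19,0.085,0,0,0,1,0,0.202,0.103,0,0,0,1,0,0.213,0.121,0,0,0]

```text
time_s: 10.0
position: [0.5079, -0.0543, 0.1357]
tool_rot: [[0.972, 0.233, -0.0], [0.233, -0.972, -0.0], [-0.0, -0.0, -1.0]]
ft_force: [1.5, -0.1, 2.1]
grip_width: 0.0001
gripper_force: 0.9
```

```bash
python3 - <<'E'
from h import *
s=optics.get_image("side")
cv2.imwrite("pics/c5.png",cv2.resize(s["image"][120:240,195:315],(600,600),interpolation=2)[:,:,::-1])
o=env.observe();p=o["position"];print(p,o["ft_force"])
E
```

```text
[ 0.50741231 -0.05474302  0.13407496] [ 0.31198523 -1.46324494 -2.02944282]
```

View pics/c5.png

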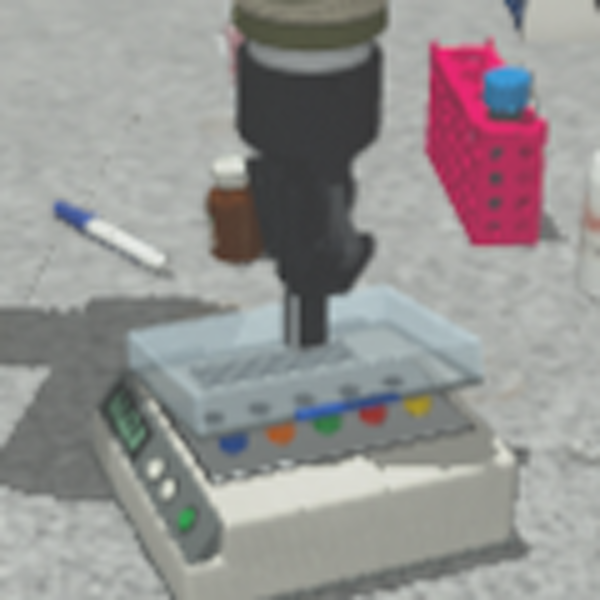

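The cover is nearly down, with the fingertip on its top. I'll press it the rest of the way gently.

Call:
arm_command:
  commands: [1,0,0.006,0.01,0,0,0,1,0,0.01,0.02,0,0,0,1,0,0.014,0.03,0,0,0,1,0,0.014,0.036,0,0,0,1,0,0.014,0.041,0,0,0,1,0,0.014,0.044,0,0,0,1,0,0.014,0.044,0,0,0]

```text
time_s: 10.63
position: [0.5096, -0.0606, 0.116]
tool_rot: [[0.972, 0.234, 0.001], [0.234, -0.972, -0.001], [0.001, 0.001, -1.0]]
ft_force: [-3.6, -0.8, 11.1]
grip_width: -0.0001
gripper_force: 5.5
```

Call:
arm_command:
  commands: [1,0,0,0.002,0,0,0,1,0,0,0.002,0,0,0,1,0,0,0.002,0,0,0,1,0,0,-0.02,0,0,0,1,0,0,-0.08,0,0,0,1,0,0,-0.16,0,0,0,1,0,0,-0.24,0,0,0,1,0,0,-0.3,0,0,0,1,0,0,-0.3,0,0,0,1,0,0,-0.3,0,0,0]

```text
time_s: 11.47
position: [0.5097, -0.0604, 0.266]
tool_rot: [[0.972, 0.233, 0.003], [0.233, -0.972, -0.001], [0.003, 0.002, -1.0]]
ft_force: [-0.4, -0.2, -1.0]
grip_width: -0.0004
gripper_force: 0.0
```

```bash
python3 - <<'E'
from h import *
s=optics.get_image("side")
cv2.imwrite("pics/c6.png",cv2.resize(s["image"][120:240,195:315],(600,600),interpolation=2)[:,:,::-1])
o=env.observe();p=o["position"];print(p,o["ft_force"],blobs(s,(215,185,305,225)))
E
```

```text
[ 0.50921008 -0.0602527   0.26444139] [-0.03604708  1.05102867  0.35180852] {'blue': [(np.float64(264.6), np.float64(209.8), 47)], 'orange': [], 'green': [(np.float64(232.0), np.float64(223.0), 7)], 'red': [], 'yellow': []}
```

View pics/c6.png

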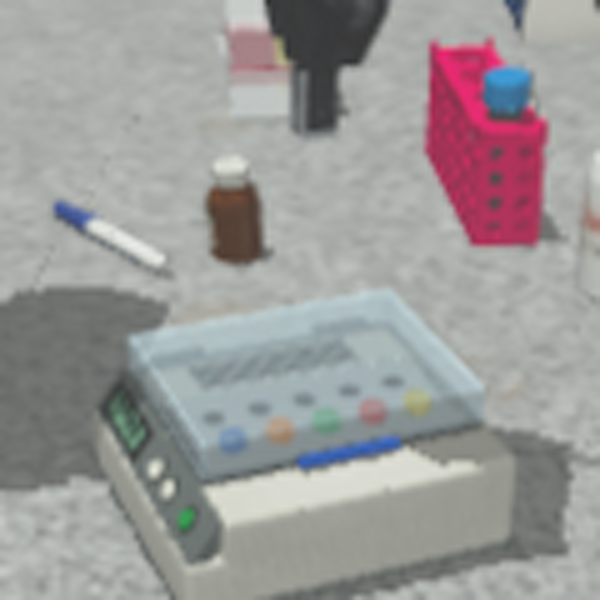

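The cover lies flat on the deck with its tab at side-view pixel (265,210). The hand is well clear, and the bottle and marker haven't moved.

```bash
python3 -c "
from rig import env
print(env.close_job())"
```

```text
the job is handed in; nothing more can be done
None
```

All five tubes were pressed home in order from blue to yellow, the cover is fully shut, the hand is clear, and the job was handed in at about 11.5 s; no verdict came back.

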